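# Change over the filter on the twin-dock suction pump

### The job

The brown filter on the suction pump is spent. So that the pump is never without a filter, first push the spare one from the blue stand into the free dock until it clicks in and stays locked (the valve inside may stand askew: if the filter stops short, turn it while pressing lightly until it drops in, never force it). Then push down the release collar of the brown filter so that it springs loose, take it out and leave it in the yellow waste tray, without knocking the bottle and the canister about.

Things in the scene. Friction and masses are not known exactly. Their poses are not given: they have to be found in the camera images.
- pump: Ivory suction pump, fixed, 260 deep (x) x 280 wide (y) mm. Origin: centre of its underside, z up. Its deck slopes 20 degrees facing the robot: 70 mm high at the front (-x) edge, 165 mm at the back. Two equal filter docks stand square on the deck, side by side, 120 mm apart, so their axes lean 20 degrees towards the pump's front.
- dock_a: One of the two docks, fixed on the deck (left or right varies; one dock holds the brown filter, the other is free): a steel tube with a teal collar. Origin: on its axis at the deck. z: its axis, up and out; x: up the slope; y: along the pump's width. Its rim is 57 mm above the deck.
- dock_b: The other dock, the same.
- dock_a_seat (a point): Point on dock A's axis where the middle of a locked filter's body lies; axes as dock_a. Along z from here: deck -87, rim of the 24 mm bore -30, collar's top face at rest -28 mm. Inside, a stiff-turning valve disc with a cross-shaped socket (slots 6 mm wide) stands at any angle: a filter whose tang misses it stops about 13 mm above locked, and drops in once turned to within some 10 degrees.
- dock_b_seat (a point): The same for dock B.
- collar_a_front (a point): Middle of the front wing of dock A's teal release collar, on its top face at rest, 48 mm from the dock's axis (stays put; axes as dock_a). The collar is a 56 mm ring with flat wings in front and behind, 30 mm wide, reaching 60 mm from the axis, 6 mm thick. Press a wing down along the dock's axis: 5 to 10 N over 6 mm, then a hard stop.
- collar_b_front (a point): The same for dock B's collar.
- collar_a (a joint): Travel of dock A's collar: 0 up (rest), 0.006 m at its stop; springs back when let go. From about 4 to 5 mm its jaws free a locked filter, which an ejector then lifts about 10 mm; it stays loose there. Locked, it cannot be pulled out. The collar also dips and snaps back as a filter's nose passes the jaws; it is at 0 with a filter locked.
- collar_b (a joint): The same for dock B's collar.
- used_mid (a point): Middle of the body of the brown, used filter, locked in one of the docks. Both filters are alike, 104 mm long, 90 to 170 g: round body 42 mm diameter, 20 mm either way from this point along z; below it a 33 mm nut 8 mm long, a 22 mm spigot 33 mm long, a 7 mm taper and a cross-shaped tang 15 mm across, ribs 4 mm, 16 mm long (tip 84 mm below). z: from tang to body.
- fresh_mid (a point): The same point of the new, white spare filter, standing upright, tang down and loose, in the blue stand. To lock it, enter the tang along the dock's axis; once the tang is in the valve, jaws and ejector resist with 8 to 20 N over the last 12 mm, then it clicks home; it stops hard 1 to 2 mm past the locked height and settles back. Not pushed home it stays about 10 mm proud.
- stand: Blue block, fixed, 75 x 75 x 62 mm on a 95 mm foot, with a 26 mm hole for the spare filter (the nut's underside rests at the block's top). Origin: centre of its underside.
- tray: Yellow open tray, fixed, 170 x 170 mm outside, 45 mm high, walls and floor 4 to 5 mm. Origin: centre of its underside, axes along its sides.
- gel_bottle: White gel bottle with blue nozzle, 60 mm diameter, 196 mm high, loose. Origin: centre of its underside.
- canister: Suction canister with blue lid, 114 mm diameter, 166 mm high, loose. Origin: centre of its underside.

How it is judged:
On the way, in this order (a step that is already met when the one before it is completed fails the run):
1. the spare filter is locked in the free dock while the used one is still locked in the other (distance between fresh_mid and dock_a_seat below 0.004 m and value of joint collar_a below 0.002 m and distance between used_mid and dock_b_seat below 0.005 m), for 0.2 s.
2. the used filter is let loose by pressing the collar of its dock (distance between used_mid and dock_b_seat below 0.015 m and value of joint collar_b above 0.003 m), for 0.02 s.
At the end, for the whole second after the job is handed in: The used filter rests in the yellow tray (its middle inside the walls and below 100 mm); the spare filter is locked in the dock that was free (its middle within 4 mm of that dock's seat point, collar back up within 2 mm) (x of used_mid in the frame of tray between -0.08 and 0.08 m and y of used_mid in the frame of tray between -0.08 and 0.08 m and height (world z) of used_mid below 0.1 m and distance between fresh_mid and dock_a_seat below 0.004 m and value of joint collar_a below 0.002 m); the robot touches nothing.
It fails at once if brute force: more than 150 N between a filter and a dock (contact force between used and dock_b above 150 N or contact force between fresh and dock_a above 150 N).
It fails at once if brute force: the robot presses on a dock or the pump with more than 60 N (contact force between the arm and dock_a above 60 N or contact force between the arm and dock_b above 60 N or contact force between the arm and pump above 60 N).
It fails at once if the gel bottle or the canister is pushed more than 40 mm or knocked over (distance of any of gel_bottle, canister from where it was at the start of the episode above 0.04 m or angle between any of gel_bottle, canister's own z axis and vertical above 0.5 rad).
It also fails if it takes over 72 s, if anything falls off the work surface, if the arm or the gripper's body presses on something with over 40 N, if the wrist force passes 120 N, or if a joint passes its speed limit or range.

### The arm

A 6-joint arm with a two-finger parallel gripper is mounted at the origin on the work surface. World frame = base frame: x ahead of the robot, y to its left, z up, the work surface at z = 0. Lengths are in m, angles in rad, forces in N, time in s.
With the tool pointing down it reaches from about 0.275 to 1 m from the base axis. Payload 8.4 kg.
Tool frame: the origin (TCP) lies on the centre line of the jaws, within the pads' length; the fingertips stand 17 mm ahead of it and the grasp point (between the pads) lies 2 mm behind it (bot.tcp_to_tips is the y of the fingertips in the tool frame, in m); y points along the fingers, z is the direction in which the jaws open and shut, and the axes are right-handed (so a half turn about y gives the same grasp; the last joint's range is limited). The gripper opens to 85 mm and grips with 20 to 120 N. Pads are 22 mm wide; open, the fingers measure 114 mm over their backs; the gripper's body (76 mm by 85 mm) begins 54 mm behind the grasp point. The pads swing forward as they close: fully open they stand 13 mm farther back than shut.
Start: joints at [-1.313, 0.353, 1.633, -0, 1.155, -0.002], TCP at [0.161, -0.604, 0.248] pointing down, gripper open.
Joint ranges: [-2.63, 2.63], [-0.92, 2.1], [0.06, 2.66], [-1.3, 4.44], [0, 2.69], [-3.02, 3.02]. Speed limits (rad/s): [2.22, 2.22, 2.79, 3.14, 3.14, 3.14].

### API

Orientations are given as a unit quaternion [x, y, z, w].
In Python, from workcell import bot, hand, kinematics, get_obs, vision, hand_in gives the robot as it stands. The module is installed in compiled form; this text tells all that it offers. Calls block until the motion is done:
- bot.reach(position, orientation): joint-space move of the TCP to a pose.
- bot.servo_line(position, ori=None, velocity=0.15): straight line of the TCP; ori=None keeps the orientation; velocity is the mean speed in m/s.
- bot.goto_joints(angles): joint-space move.
- hand.move_gripper(opening, strength=None): finger opening in m; strength is the grip in N (None keeps the last); returns when the fingers have stopped.
- bot.dwell(seconds).
- kinematics.solve_ik(position, orientation): joint angles nearest the present ones, or None.
- get_obs(): the state.
- vision.read_camera(name): name is "scene" or "top"; returns a dict with "frame" (400x640x3 uint8, red, green, blue), "intrinsics" (3x3 intrinsics, pixels), "dist" ([k1, k2, p1, p2, k3] as OpenCV has them; the pictures are not rectified), "view" (4x4, takes a point from world to camera coordinates). Camera axes: x right, y down, z forward; pixel columns grow to the right and rows downward; lengths in m; the calibration is good to about 2 mm. A picture is of the moment at which its call begins. There is no depth.
A pose or a line that the arm cannot do raises bot.IKError and nothing moves.
- hand_in(): hands the job in, once; it reports no verdict.
The state is a dict: "time_s": time; "joint_pos": joint angles; "joint_vel": joint speeds; "joint_efforts": joint torques, N m; "position": TCP position; "orientation": TCP orientation; "wrist_force": force on the tool from outside, world axes, zero at the start; "ft_torque": the same for the moment, N m; "gripper_width": finger opening in m.
Only numpy, scipy, OpenCV 4.12 (cv2) and the standard library are available. Lean on these libraries where they do the work, as an engineer would, in place of code of your own. Each camera call takes 0.05 s, during which the arm holds its last target.

## Working session

There is one attempt and no reset: what is moved stays moved. The work goes in short steps, each a Python script; the robot and the scene stay as the last script left them, time stands still between calls to the robot, and variables do not carry over. Pictures are saved under pics/ and viewed, and the job is handed in when it is done.

```bash
ls; mkdir -p pics; python3 - <<'E'
from workcell import bot, hand, kinematics, get_obs, vision
import cv2,numpy as np
o=get_obs();print(o)
for n in("scene","top"):
    c=vision.read_camera(n);cv2.imwrite(f"pics/{n}0.png",c["frame"][:,:,::-1]);print(c["intrinsics"],c["dist"],c["view"])
print(bot.tcp_to_tips)
E
```

```text
pics
{'time_s': 0.0, 'joint_pos': array([-1.31338837e+00,  3.53643988e-01,  1.63413123e+00,  1.21442035e-05,
        1.15512711e+00, -2.41819745e-03]), 'joint_vel': array([ 6.47531230e-04,  6.54291870e-05, -1.71080833e-03, -3.62069621e-04,
        1.56904107e-03, -7.64221787e-04]), 'joint_efforts': array([ 2.17216598e-04, -6.05267358e+01, -3.42068803e+01,  8.49433923e-05,
        9.08325543e-03, -7.90575712e-06]), 'position': array([ 0.16045416, -0.60361078,  0.24756547]), 'orientation': array([-0.09165748,  0.70160796, -0.7006884 ,  0.09154752]), 'wrist_force': array([-0.12350365,  0.01508024,  0.10482784]), 'ft_torque': array([ 0.05094798,  0.04529887, -0.04834386]), 'gripper_width': 0.08586732021754453}
[[426.14408519   0.         321.9777404 ]
 [  0.         426.14408519 196.19142625]
 [  0.           0.           1.        ]] [-0.11679727  0.          0.          0.          0.        ] [[-0.74758276  0.66404575  0.01277771  0.43162455]
 [ 0.40066047  0.46624045 -0.78872748 -0.13115985]
 [-0.52970861 -0.58451954 -0.6146102   1.51749298]
 [ 0.          0.          0.          1.        ]]
[[429.87840056   0.         314.80353095]
 [  0.         429.87840056 205.43447652]
 [  0.           0.           1.        ]] [-0.00391445  0.          0.          0.          0.        ] [[ 0.0237147  -0.99970433  0.00537224 -0.00223047]
 [-0.98710371 -0.02426611 -0.15823217  0.5998129 ]
 [ 0.15831575 -0.00155053 -0.98738732  1.07468059]
 [ 0.          0.          0.          1.        ]]
0.017
```

View pics/scene0.png

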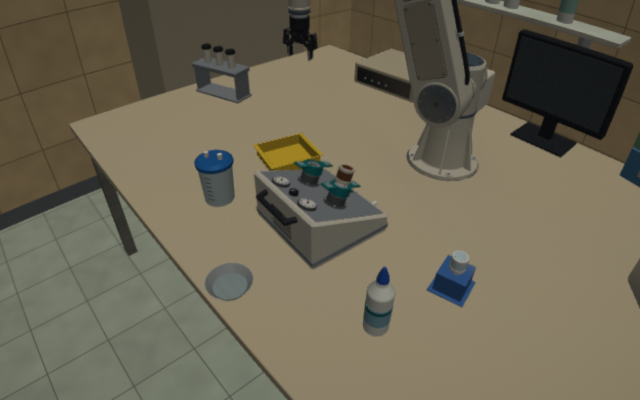

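View pics/top0.png

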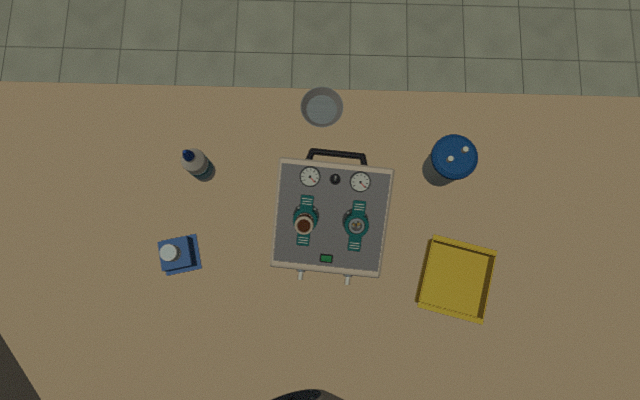

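The top view shows the pump at about (333,215), with the brown filter in the left dock (305,220) and the free dock on the right (356,225). The stand is at (175,254), the tray at (456,280), the bottle at (197,163) and the canister at (454,158). I'll zoom in next.

```bash
python3 - <<'E'
import cv2
t=cv2.imread("pics/top0.png");s=cv2.imread("pics/scene0.png")
def z(im,x,y,w,h,k,n): cv2.imwrite(n,cv2.resize(im[y:y+h,x:x+w],None,fx=k,fy=k,interpolation=cv2.INTER_CUBIC))
z(t,265,145,135,145,4,"pics/tz1.png")
z(s,250,125,145,145,4,"pics/sz1.png")
z(t,150,140,60,140,4,"pics/tz2.png")
E
```

```text
(no output)
```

View pics/tz1.png

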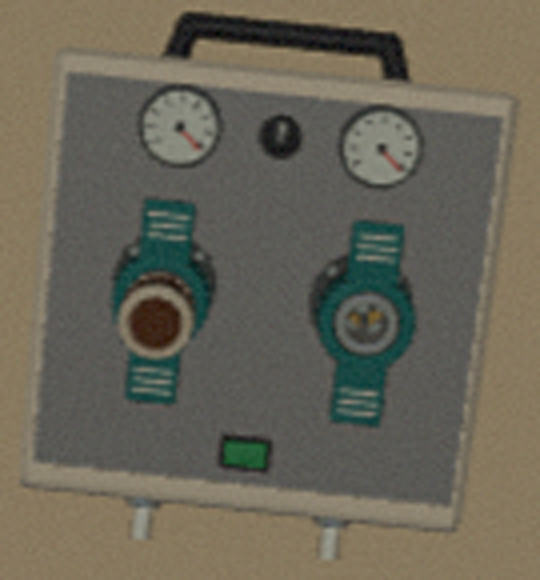

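View pics/sz1.png

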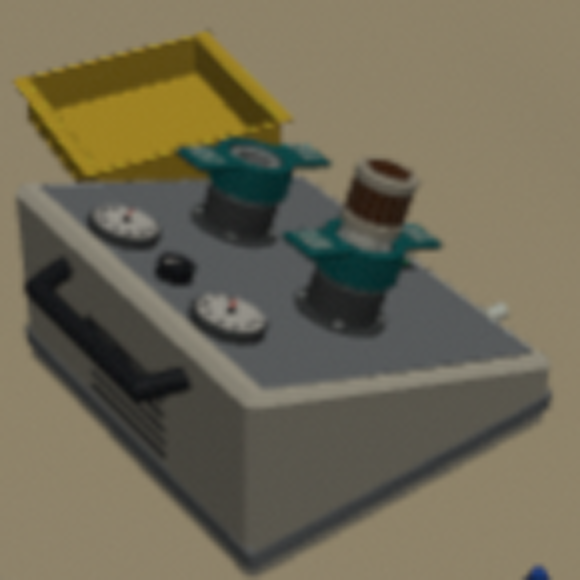

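View pics/tz2.png

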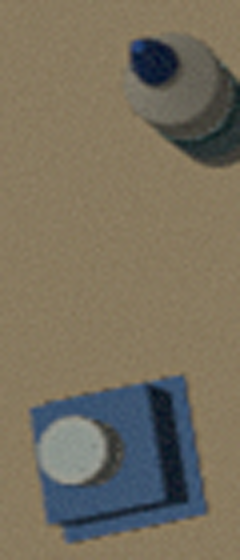

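```bash
cat > geo.py <<'E'
import numpy as np,cv2
from scipy.spatial.transform import Rotation as R
def ray(c,uv):
    p=cv2.undistortPoints(np.array([[uv]],float),c["intrinsics"],c["dist"])[0,0]
    V=c["view"];d=V[:3,:3].T@np.array([p[0],p[1],1]);o=-V[:3,:3].T@V[:3,3]
    return o,d/np.linalg.norm(d)
def onz(c,uv,z):
    o,d=ray(c,uv);return o+d*(z-o[2])/d[2]
def tri(c1,u1,c2,u2):
    A=np.zeros((3,3));b=np.zeros(3);rs=[ray(c1,u1),ray(c2,u2)]
    for o,d in rs:
        P=np.eye(3)-np.outer(d,d);A+=P;b+=P@o
    x=np.linalg.solve(A,b);return x,[round(1000*np.linalg.norm((np.eye(3)-np.outer(d,d))@(x-o)),1) for o,d in rs]
def proj(c,X):
    V=c["view"];r,_=cv2.Rodrigues(V[:3,:3]);return cv2.projectPoints(np.array([X],float),r,V[:3,3],c["intrinsics"],np.array(c["dist"],float))[0][0,0]
E
python3 - <<'E'
import cv2,numpy as np,pickle
from workcell import vision
from geo import *
cs={n:vision.read_camera(n) for n in("scene","top")}
pickle.dump(cs,open("cams.pkl","wb"))
T,S=cs["top"],cs["scene"]
co={'bl':(62,52),'br':(515,97),'fl':(22,485),'fr':(457,527)}
P={}
for k,(u,v) in co.items():
    P[k]=onz(T,(265+u/4,145+v/4),.165 if k[0]=='b' else .07);print(k,P[k].round(4))
print("depth",np.linalg.norm(P['bl']-P['fl']),np.linalg.norm(P['br']-P['fr']),"w",np.linalg.norm(P['bl']-P['br']),np.linalg.norm(P['fl']-P['fr']))
w=P['bl']-P['br']+P['fl']-P['fr'];x=P['bl']+P['br']-P['fl']-P['fr']
print("yaw",np.degrees(np.arctan2(-w[0],w[1])),np.degrees(np.arctan2(x[1],x[0])),"ctr",sum(P.values())/4)
for n,c in cs.items():
    h=cv2.cvtColor(c["frame"],cv2.COLOR_RGB2HSV)
    m=cv2.inRange(h,(80,120,30),(98,255,255))
    cn,hi=cv2.findContours(m,cv2.RETR_CCOMP,cv2.CHAIN_APPROX_NONE)
    for q,hh in zip(cn,hi[0]):
        a=cv2.contourArea(q)
        if a>15: 
            M=cv2.moments(q);print(n,"hole" if hh[3]>=0 else "out",a,round(M['m10']/M['m00'],2),round(M['m01']/M['m00'],2),cv2.minAreaRect(q))
print("bore tri",tri(T,(265+366/4,145+322/4),S,(250+255/4,125+156/4)))
def z(im,x,y,w,h,k,n): cv2.imwrite(n,cv2.resize(im[y:y+h,x:x+w,::-1],None,fx=k,fy=k,interpolation=cv2.INTER_CUBIC))
z(T["frame"],290,190,85,65,9,"pics/t3.png");z(S["frame"],290,150,75,65,9,"pics/s3.png")
E
```

```text
bl [0.693  0.0966 0.165 ]
br [ 0.6723 -0.1725  0.165 ]
fl [0.4394 0.1194 0.07  ]
fr [ 0.4199 -0.1527  0.07  ]
depth 0.27175491285613873 0.27038189297548887 w 0.26994047895148787 0.2728222230091997
yaw -4.245230134674128 -4.809262140321571 ctr [ 0.55616354 -0.02730597  0.1175    ]
scene out 37.5 376.52 313.61 ((376.87274169921875, 312.8853759765625), (23.7496337890625, 6.882720470428467), 12.264774322509766)
scene out 197.5 339.3 190.01 ((338.99749755859375, 188.81198120117188), (35.65120315551758, 15.214986801147461), 11.768289566040039)
scene out 171.0 312.16 168.61 ((311.8269348144531, 167.36537170410156), (34.712554931640625, 14.512594223022461), 11.309932708740234)
top out 528.5 356.06 224.64 ((355.5, 221.5), (41.0, 23.0), 90.0)
top hole 250.0 356.04 225.45 ((356.0000305175781, 225.50003051757812), (17.677669525146484, 17.677669525146484), 45.0)
top out 146.0 306.38 211.67 ((306.7647399902344, 211.44119262695312), (23.525955200195312, 24.738632202148438), 14.03624439239502)
bore tri (array([ 0.5356071 , -0.08483767,  0.16874074]), [np.float64(0.2), np.float64(0.2)])
```

View pics/t3.png

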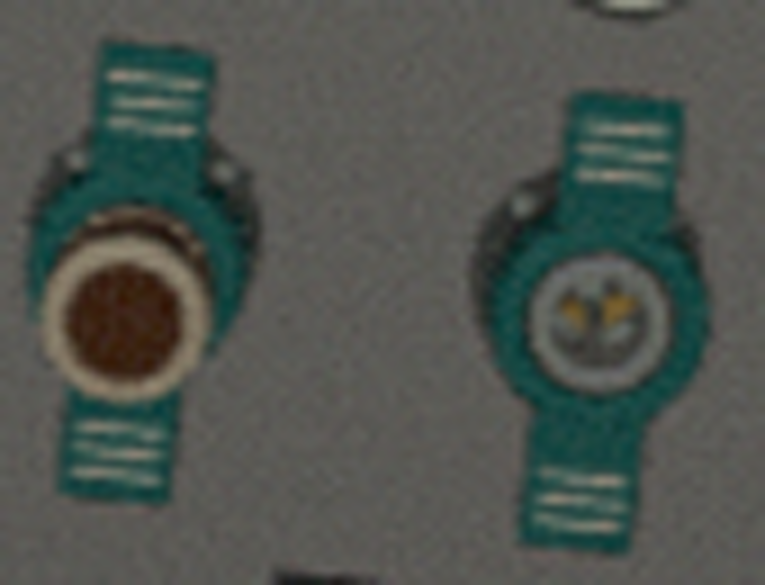

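View pics/s3.png

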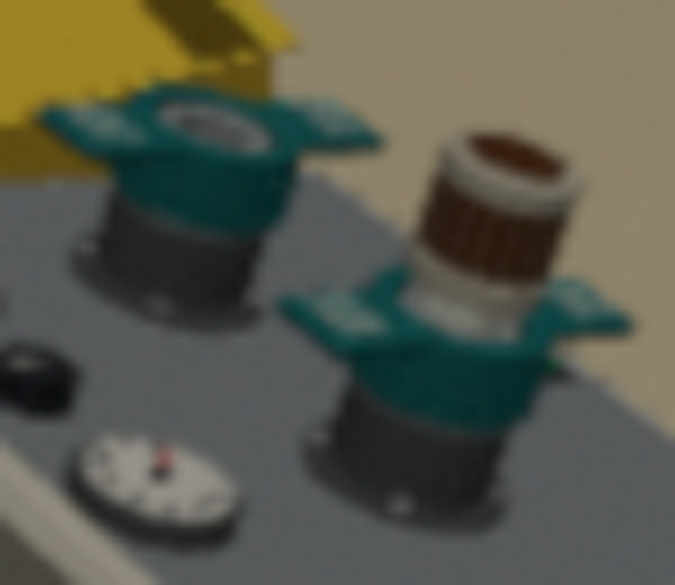

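```bash
python3 - <<'E'
import cv2,pickle,numpy as np
cs=pickle.load(open("cams.pkl","rb"))
def z(im,x,y,w,h,k,n): 
    o=cv2.resize(im[y:y+h,x:x+w,::-1],None,fx=k,fy=k,interpolation=cv2.INTER_CUBIC);o=cv2.convertScaleAbs(o,alpha=1.8)
    cv2.imwrite(n,o)
z(cs["scene"]["frame"],290,152,40,30,20,"pics/s4a.png");z(cs["scene"]["frame"],316,160,48,40,15,"pics/s4b.png")
E
```

```text
(no output)
```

View pics/s4a.png

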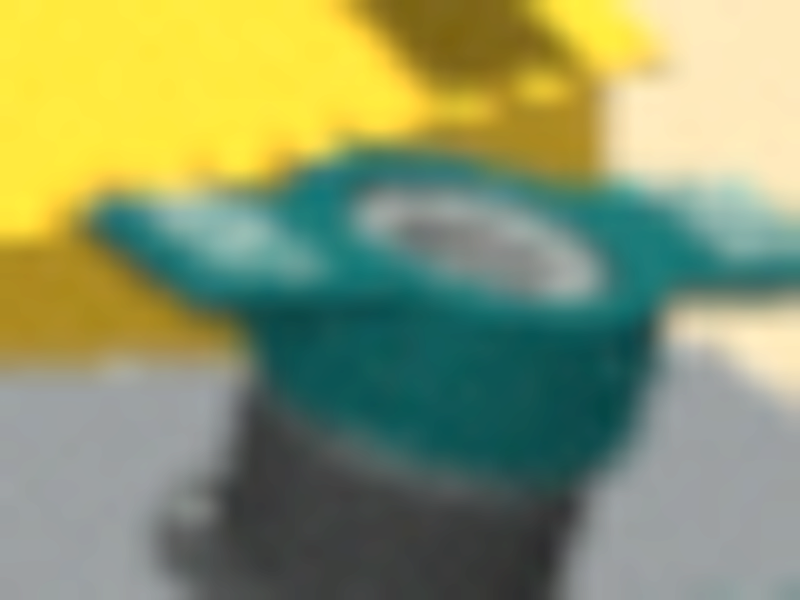

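View pics/s4b.png

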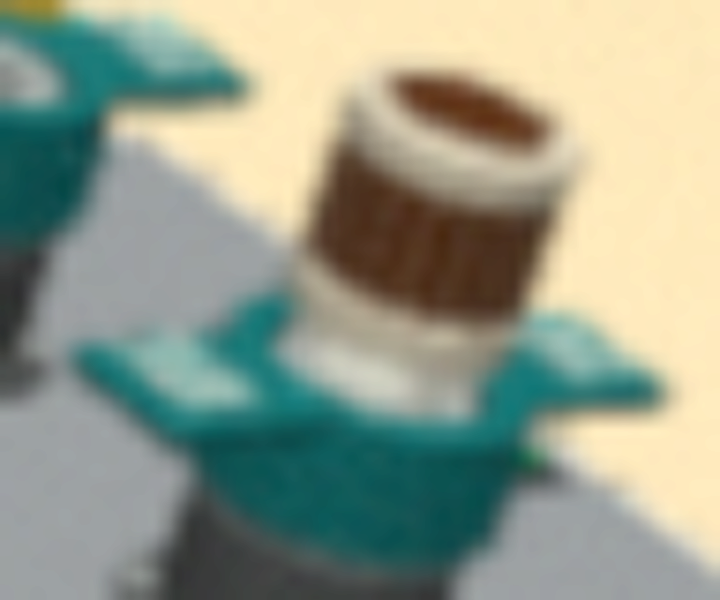

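```bash
cat > fit.py <<'E'
import pickle
from geo import *
from scipy.optimize import least_squares
cs=pickle.load(open("cams.pkl","rb"));T,S=cs["top"],cs["scene"]
def m(x0,y0,k,l): return [(x0+(u+.5)/k-.5,y0+(v+.5)/k-.5) for u,v in l]
# order: A(free): back+y, back-y, front+y, front-y ; then B(used)
tp=m(290,190,9,[(570,93),(684,100),(520,542),(630,553),(103,40),(216,48),(60,492),(168,502)])
sp=m(290,152,20,[(205,290),(95,205)])+m(316,160,15,[(245,75),(185,22),(185,430),(80,352),(660,380),(590,315)])
L=[np.array([sx*.06,sy*.015,0]) for sx in(1,-1) for sy in(1,-1)]
def rot(yaw): return R.from_euler('z',yaw)*R.from_euler('y',-20,degrees=True)
def res(p,cams=(T,S)):
    r=rot(p[3]).as_matrix();out=[]
    for i in range(8):
        c=p[:3]+(r[:,1]*.12 if i>=4 else 0);X=c+r@L[i%4]
        if T in cams if False else True:
            out+=list(proj(T,X)-tp[i])+list(proj(S,X)-sp[i])
    return np.array(out)
s=least_squares(res,[.535,-.085,.169,-.08],loss='soft_l1')
if __name__=="__main__":
    print(s.x,np.degrees(s.x[3]));print(res(s.x).reshape(8,4).round(2))
    r=rot(s.x[3]).as_matrix()
    print("bore px",proj(T,s.x[:3]-.001*r[:,2]),proj(S,s.x[:3]))
    b=s.x[:3]+.12*r[:,1]; 
    print("B",b,"used top",proj(T,b+.048*r[:,2]),proj(S,b+.048*r[:,2]))
E
python3 fit.py
```

```text
[ 0.53537058 -0.08433775  0.17106123 -0.08025117] -4.598053561593891
[[-0.02 -0.53  0.27  0.29]
 [ 0.43  0.05 -0.56 -0.49]
 [-0.44  0.    1.16  0.76]
 [ 0.15  0.12 -1.28 -0.4 ]
 [-0.49 -0.06 -0.19  0.07]
 [ 0.03  0.4  -0.47 -0.52]
 [-0.49  0.19  1.35  0.79]
 [ 0.28  0.42 -1.28 -0.22]]
bore px [356.29966061 225.43463234] [313.87092476 163.33404737]
B [0.54499039 0.03527605 0.17106123] used top [303.37771132 224.95722913] [346.93305748 167.57996606]
```

```bash
python3 - <<'E'
import pickle
from geo import *
cs=pickle.load(open("cams.pkl","rb"));T,S=cs["top"],cs["scene"]
print(onz(T,(167.9,252.1),.11), "bottle",)
def z(im,x,y,w,h,k,n): 
    o=cv2.resize(im[y:y+h,x:x+w,::-1],None,fx=k,fy=k,interpolation=cv2.INTER_CUBIC);o=cv2.convertScaleAbs(o,alpha=1.5)
    cv2.imwrite(n,o)
z(T["frame"],150,230,60,50,12,"pics/t5.png");z(S["frame"],420,245,60,60,10,"pics/s5.png");z(T["frame"],410,230,95,100,7,"pics/t6.png")
for n,c in cs.items():
    h=cv2.cvtColor(c["frame"],cv2.COLOR_RGB2HSV);m=cv2.inRange(h,(20,180,90),(32,255,255))
    q=max(cv2.findContours(m,0,1)[0],key=cv2.contourArea);print(n,cv2.minAreaRect(q),cv2.boxPoints(cv2.minAreaRect(q)).tolist())
E
```

```text
[0.46668343 0.36490674 0.11      ] bottle
scene ((288.4706115722656, 153.3823699951172), (32.98484420776367, 62.81672668457031), 75.96376037597656) [[254.00003051757812, 145.00001525878906], [314.9411926269531, 129.7647247314453], [322.9411926269531, 161.7647247314453], [262.0000305175781, 177.00001525878906]]
top ((484.0, 272.5), (3.0, 2.0), 90.0) [[483.0, 271.0], [485.0, 271.0], [485.0, 274.0], [483.0, 274.0]]
```

View pics/t5.png

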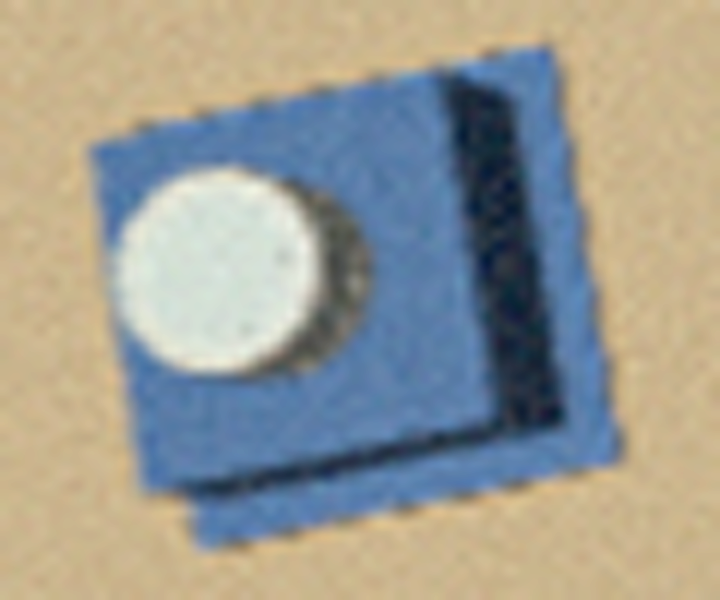

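View pics/s5.png

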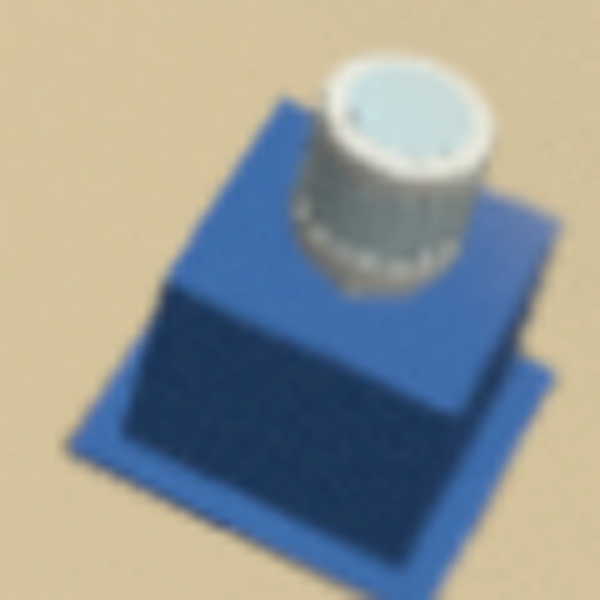

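View pics/t6.png

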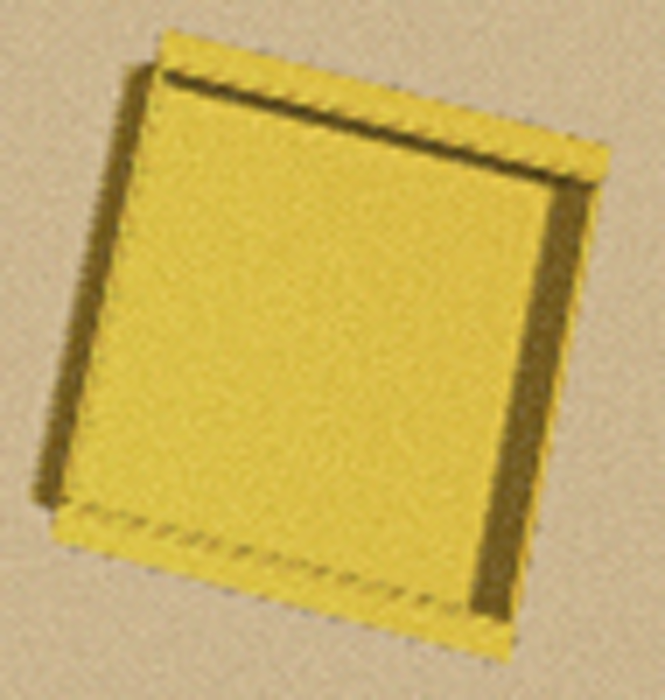

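```bash
cat > frames.py <<'E'
from geo import *
from fit import s,rot,T,S
from workcell import bot,hand,kinematics,get_obs,vision
RD=rot(s.x[3]).as_matrix(); N=RD[:,2]
cA=s.x[:3]; seatA=cA+.028*N; seatB=cA+.12*RD[:,1]+.028*N
def tool(d,a,ref=np.array([0,1.,0])):
    """tool y = d, tool z = ref made square to d, turned by a (rad) about d"""
    d=d/np.linalg.norm(d);z=ref-d*(ref@d);z/=np.linalg.norm(z)
    z=R.from_rotvec(d*a).apply(z);x=np.cross(d,z)
    return R.from_matrix(np.c_[x,d,z]).as_quat()
DN=np.array([0,0,-1.])
fresh0=np.array([0,0,.09]);
E
python3 - <<'E'
from frames import *
import numpy as np
x,e=tri(T,(167.7,252.2),S,(460.55,256.25));print("fresh top",x,e,onz(T,(167.7,252.2),.11),onz(S,(460.55,256.25),.11))
print("tray",onz(T,(457.5,278.8),.045)); 
for u in[(168,30),(610,147),(508,660),(55,540)]: print(onz(T,(410+u[0]/7-.45,230+u[1]/7-.45),.045).round(3))
print("seatA",seatA,"B",seatB)
o=get_obs();print(o["time_s"],R.from_quat(o["orientation"]).as_matrix().round(2))
f=onz(T,(167.7,252.2),.11);f[2]=.09
for deg in range(-180,181,45):
    a=np.radians(deg);r=[]
    for p,d in((f+[0,0,.0],DN),(f+[0,0,.26],DN),(seatA+.064*N,-N),(seatA,-N),(seatB,-N)):
        q=kinematics.solve_ik(p,tool(d,a,RD[:,1]));r.append(None if q is None else np.round(q,2).tolist())
    print(deg,r)
E
```

```text
fresh top [0.4666598  0.36603368 0.10746816] [np.float64(0.2), np.float64(0.2)] [0.46643126 0.36537131 0.11      ] [0.46935243 0.36692968 0.11      ]
tray [ 0.41939694 -0.35655789  0.045     ]
[ 0.533 -0.298  0.045]
[ 0.494 -0.46   0.045]
[ 0.309 -0.415  0.045]
[ 0.347 -0.253  0.045]
seatA [ 0.52582484 -0.08357004  0.19737262] B [0.53544464 0.03604375 0.19737262]
0.2 [[-0.97 -0.    0.26]
 [-0.26  0.   -0.97]
 [-0.   -1.   -0.  ]]
-180 [[0.66, 0.49, 1.82, -0.0, 0.82, 2.31], [0.66, 0.22, 1.58, -0.0, 1.34, 2.31], [-0.19, 0.0, 2.09, 0.06, 0.7, 1.43], [-0.18, 0.13, 2.12, 0.07, 0.55, 1.42], [0.1, 0.13, 2.11, -0.12, 0.56, 1.84]]
-135 [None, None, [-0.19, 0.0, 2.09, 0.06, 0.7, 2.21], [-0.18, 0.13, 2.12, 0.07, 0.55, 2.2], [0.1, 0.13, 2.11, -0.12, 0.56, 2.63]]
-90 [[0.66, 0.49, 1.82, -0.0, 0.82, -2.4], [0.66, 0.22, 1.58, -0.0, 1.34, -2.4], [-0.19, 0.0, 2.09, 0.06, 0.7, 3.0], [-0.18, 0.13, 2.12, 0.07, 0.55, 2.99], [0.1, 0.13, 2.11, -0.12, 0.56, -2.87]]
-45 [[0.66, 0.49, 1.82, -0.0, 0.82, -1.61], [0.66, 0.22, 1.58, -0.0, 1.34, -1.61], [-0.19, 0.0, 2.09, 0.06, 0.7, -2.5], [-0.18, 0.13, 2.12, 0.07
[... 335 characters left out ...]
-0.19, 0.0, 2.09, 0.06, 0.7, -0.93], [-0.18, 0.13, 2.12, 0.07, 0.55, -0.94], [0.1, 0.13, 2.11, -0.12, 0.56, -0.51]]
90 [[0.66, 0.49, 1.82, -0.0, 0.82, 0.74], [0.66, 0.22, 1.58, -0.0, 1.34, 0.74], [-0.19, 0.0, 2.09, 0.06, 0.7, -0.14], [-0.18, 0.13, 2.12, 0.07, 0.55, -0.15], [0.1, 0.13, 2.11, -0.12, 0.56, 0.27]]
135 [[0.66, 0.49, 1.82, -0.0, 0.82, 1.53], [0.66, 0.22, 1.58, 0.0, 1.34, 1.53], [-0.19, 0.0, 2.09, 0.06, 0.7, 0.64], [-0.18, 0.13, 2.12, 0.07, 0.55, 0.63], [0.1, 0.13, 2.11, -0.12, 0.56, 1.06]]
180 [[0.66, 0.49, 1.82, -0.0, 0.82, 2.31], [0.66, 0.22, 1.58, -0.0, 1.34, 2.31], [-0.19, 0.0, 2.09, 0.06, 0.7, 1.43], [-0.18, 0.13, 2.12, 0.07, 0.55, 1.42], [0.1, 0.13, 2.11, -0.12, 0.56, 1.84]]
```

```bash
cat >> frames.py <<'E'
f=np.array([.467,.3657,.09])
def st(m=""):
    o=get_obs();print(m,"t%.2f"%o["time_s"],o["position"].round(4),"F",o["wrist_force"].round(1),"Fn %.1f"%(o["wrist_force"]@N),"M",o["ft_torque"].round(2),"w %.4f"%o["gripper_width"],"j6 %.2f"%o["joint_pos"][5],flush=True);return o
def snap(name,crops):
    """crops: list of (cam,x,y,w,h,k)"""
    fr={}
    for i,(c,x,y,w,h,k) in enumerate(crops):
        if c not in fr: fr[c]=vision.read_camera(c)["frame"]
        o=cv2.resize(fr[c][y:y+h,x:x+w,::-1],None,fx=k,fy=k,interpolation=cv2.INTER_CUBIC)
        cv2.imwrite(f"pics/{name}_{i}.png",cv2.convertScaleAbs(o,alpha=1.6))
E
python3 - <<'E'
from frames import *
q=tool(DN,0,RD[:,1])
bot.reach(f+[0,0,.25],q);st("above")
bot.servo_line(f+[0,0,.001],velocity=.25);st("down")
hand.move_gripper(.035,80);st("grip")
bot.servo_line(f+[0,0,.24],velocity=.3);st("lift")
snap("g1",[("scene",0,0,640,400,1),("top",100,180,140,120,5)])
E
```

```text
above t3.75 [0.4674 0.3652 0.3399] F [ 0.4 -0.3  0.1] Fn -0.0 M [-0.   -0.06 -0.02] w 0.0855 j6 -0.83
down t4.90 [0.4677 0.3662 0.0921] F [0.1 0.5 0.1] Fn 0.1 M [-0.05  0.01 -0.02] w 0.0856 j6 -0.83
grip t5.38 [0.4674 0.366  0.0921] F [-1.1 -1.6  7.1] Fn 7.0 M [-0.28  0.21 -0.02] w 0.0407 j6 -0.83
lift t6.33 [0.4663 0.3651 0.3282] F [-0.1 -0.4 -2.1] Fn -2.0 M [ 0.01 -0.02  0.  ] w 0.0405 j6 -0.83
```

View pics/g1_0.png

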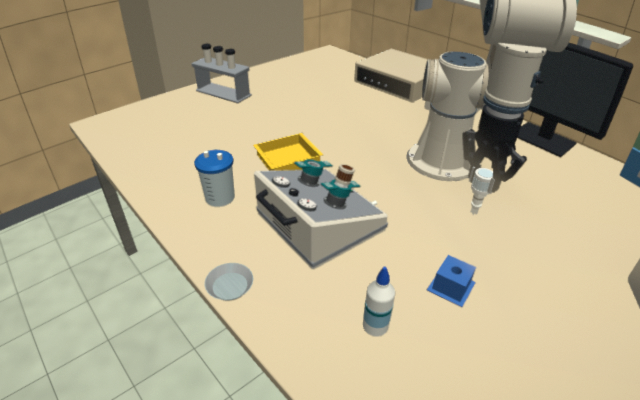

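```bash
python3 - <<'E'
from frames import *
q=tool(-N,0,RD[:,1])
bot.reach(seatA+.15*N,q);st("above")
bot.servo_line(seatA+.062*N,velocity=.2);bot.dwell(.1);st("pre")
print("cmd",(seatA+.062*N).round(4), "tangtip expect px",proj(T,seatA-.022*N),proj(S,seatA-.022*N))
snap("p1",[("scene",285,100,80,80,9),("top",300,160,110,100,7)])
E
```

```text
above t8.07 [ 0.4751 -0.0789  0.3384] F [ 0.  -1.1 -1.1] Fn -1.1 M [0.   0.28 0.  ] w 0.0405 j6 -1.71
pre t8.76 [ 0.5054 -0.0817  0.2571] F [ 0.  -0.9 -1.1] Fn -1.1 M [0.02 0.25 0.03] w 0.0405 j6 -1.71
cmd [ 0.5047 -0.0819  0.2556] tangtip expect px [356.49620231 226.14609696] [314.47401164 161.38764015]
```

View pics/p1_0.png

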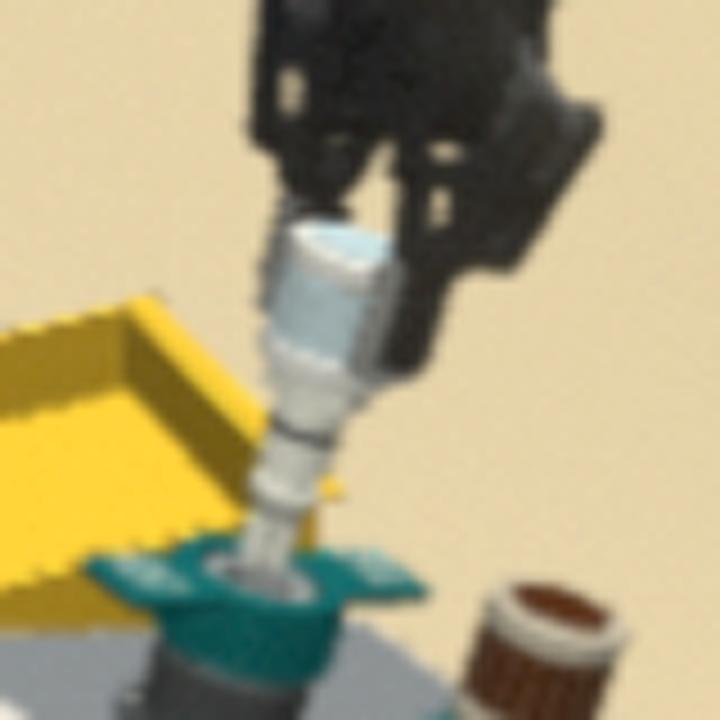

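View pics/p1_1.png

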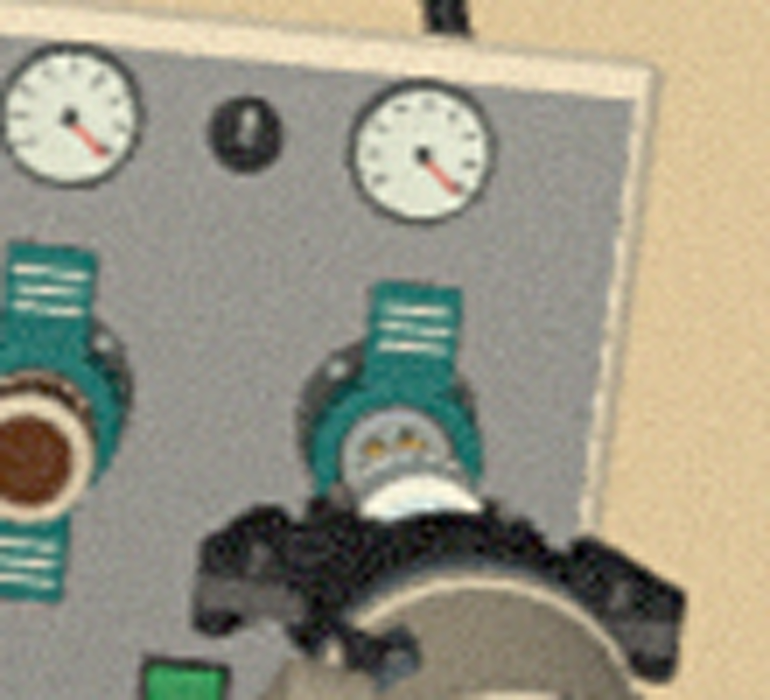

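```bash
cat >> frames.py <<'E'
def down(seat,a,h0,h1,step,fmax,vel=.05,ori=None,off=np.zeros(3),quiet=False):
    """lower the commanded height along the dock axis until the push passes fmax; returns commanded h"""
    h=h0
    while h>h1+1e-9:
        h=max(h-step,h1);bot.servo_line(seat+off+h*N,velocity=vel)
        o=get_obs();F=o["wrist_force"];d=o["position"]-seat
        if not quiet: print("h %.1f act %.1f"%(h*1e3,d@N*1e3),"lat",(1e3*(d-d@N*N)).round(1),"Fd",(RD.T@F).round(1),"t%.2f"%o["time_s"],flush=True)
        if F@N>fmax: return h,True
    return h,False
E
python3 - <<'E'
from frames import *
h,hit=down(seatA,0,.062,.022,.005,6,.06)
if not hit: h,hit=down(seatA,0,h,.006,.002,7,.04)
st("end")
E
```

```text
h 57.0 act 57.0 lat [-0.1 -0.  -0. ] Fd [-0.2 -0.2 -0.4] t9.11
h 52.0 act 51.6 lat [-0.3  0.  -0.1] Fd [ 0.2  0.6 -0.8] t9.36
h 47.0 act 46.7 lat [-0.2  0.  -0.1] Fd [-0.6  0.1 -1.1] t9.61
h 42.0 act 41.7 lat [-0.2  0.1 -0.1] Fd [-0.5 -0.6 -0.9] t9.86
h 37.0 act 36.7 lat [-0.2  0.  -0.1] Fd [-0.3  0.2 -1.4] t10.11
h 32.0 act 31.7 lat [-0.2  0.  -0.1] Fd [ 0.1  0.4 -1.6] t10.36
h 27.0 act 26.7 lat [-0.2  0.  -0.1] Fd [-1.   0.3 -0.7] t10.61
h 22.0 act 21.7 lat [-0.2  0.  -0.1] Fd [ 0.   0.6 -1.3] t10.86
h 20.0 act 19.9 lat [-0.  0. -0.] Fd [-0.8  0.4 -0.9] t11.11
h 18.0 act 17.9 lat [-0.  0. -0.] Fd [-0.6  0.4 -0.9] t11.36
h 16.0 act 15.9 lat [-0.1 -0.1 -0. ] Fd [-0.7 -0.9 -1. ] t11.61
h 14.0 act 13.9 lat [-0.1 -0.1 -0. ] Fd [ 0.4 -1.4 -0.7] t11.86
h 12.0 act 12.0 lat [ 0.  -0.1  0. ] Fd [-2.  -1.4  2.8] t12.11
h 10.0 act 10.1 lat [ 0.1 -0.1  0. ] Fd [-2.1 -1.5  5. ] t12.36
h 8.0 act 7.9 lat [-0. -0. -0.] Fd [-1.4 -1.8  2.2] t12.61
h 6.0 act 5.9 lat [-0. -0. -0.] Fd [-1.3 -1.5  1.3] t12.86
end t12.86 [ 0.5238 -0.0834  0.2029] F [-1.8 -1.4  0.7] Fn 1.3 M [-0.42  0.45 -0.12] w 0.0402 j6 -1.72
```

```bash
python3 - <<'E'
from frames import *
snap("p2",[("scene",285,100,80,80,9),("top",300,160,110,100,7)])
E
```

```text
(no output)
```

View pics/p2_0.png

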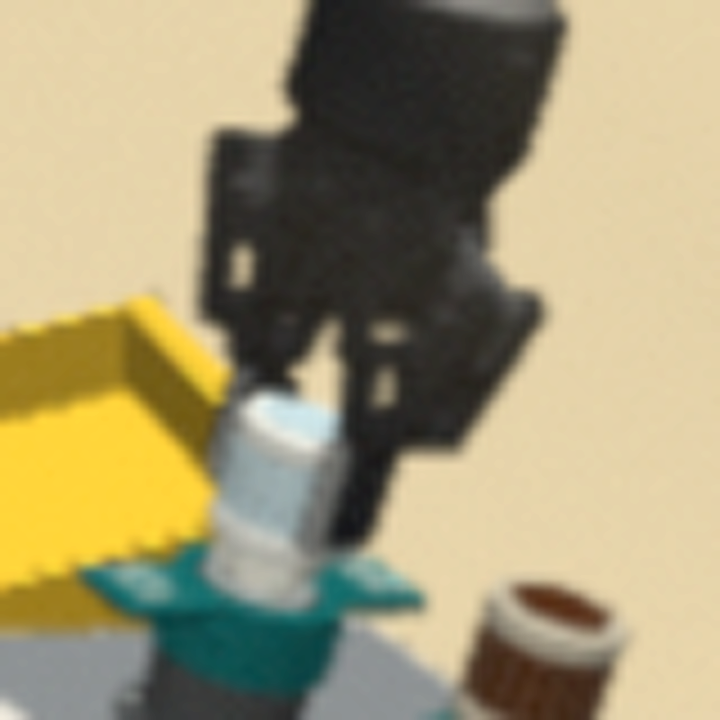

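View pics/p2_1.png

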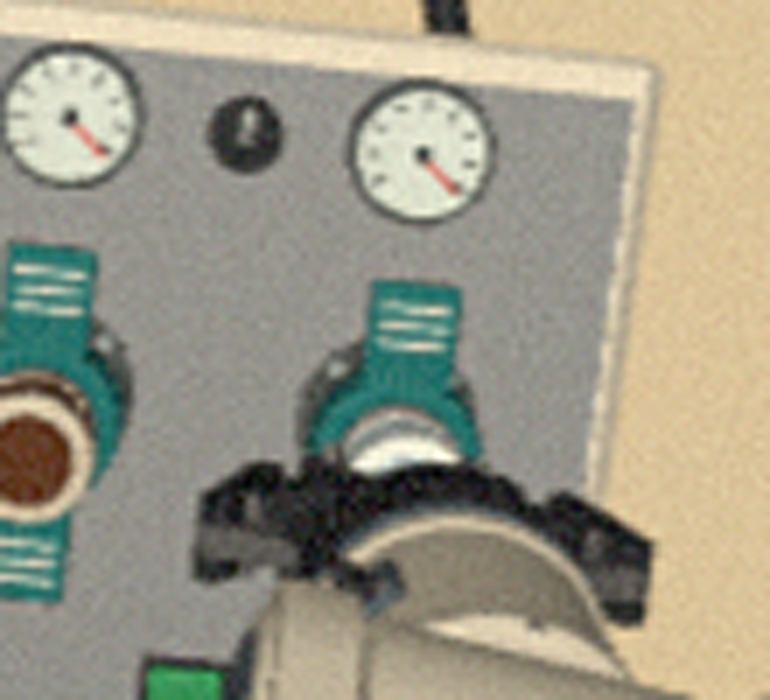

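```bash
python3 - <<'E'
from frames import *
h,hit=down(seatA,0,.006,-.002,.001,22,.03)
st("end")
snap("p3",[("scene",285,100,80,80,9)])
E
```

```text
h 5.0 act 4.9 lat [ 0. -0.  0.] Fd [-1.3 -2.2  3. ] t13.21
h 4.0 act 3.8 lat [-0.  0. -0.] Fd [-0.5 -2.7 -2. ] t13.46
h 3.0 act 3.0 lat [0.1 0.  0. ] Fd [-0.2 -1.9  2.6] t13.71
h 2.0 act 2.0 lat [0.1 0.  0. ] Fd [-1.6 -0.9  3. ] t13.96
h 1.0 act 1.2 lat [0.2 0.  0.1] Fd [-2.4 -1.9  7.3] t14.21
h 0.0 act 1.0 lat [ 0.4 -0.   0.1] Fd [-5.4 -0.6 23.1] t14.46
end t14.46 [ 0.5258 -0.0836  0.1985] F [-13.    0.5  19.8] Fn 23.1 M [-0.19  1.17 -0.18] w 0.0402 j6 -1.72
```

View pics/p3_0.png

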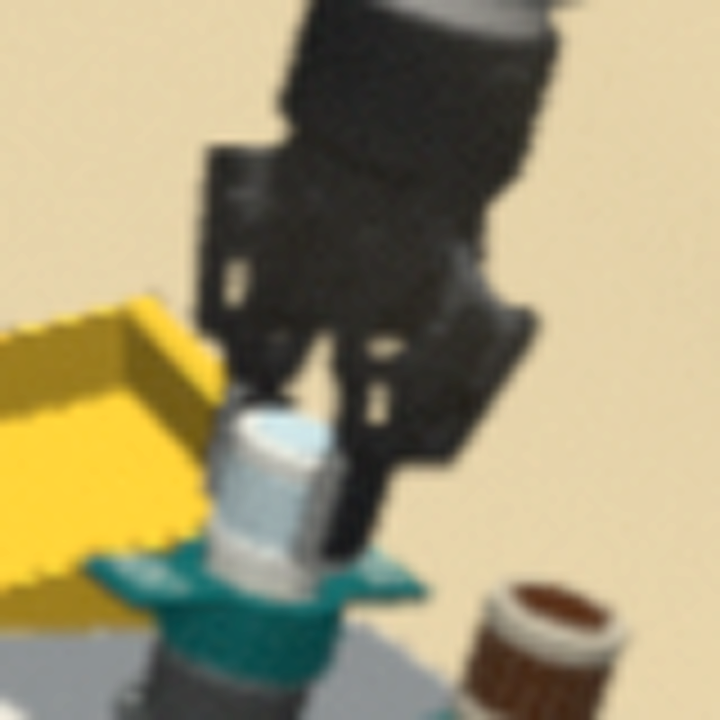

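```bash
python3 - <<'E'
from frames import *
for k in (0,.005,.01,.013): 
    print(k,[(proj(S,x+(.02+k)*N)).round(2) for x in(seatA,seatB)])
# brown check: (475,108)/15
print("brown meas",316+475.5/15-.5,160+108.5/15-.5,"white meas",285+285.5/9-.5,100+432.5/9-.5)
E
```

```text
0 [array([318.77, 147.55]), array([346.93, 167.58])]
0.005 [array([319.28, 145.87]), array([347.54, 165.82])]
0.01 [array([319.81, 144.19]), array([348.15, 164.06])]
0.013 [array([320.12, 143.18]), array([348.51, 163.  ])]
brown meas 347.2 166.73333333333332 white meas 316.22222222222223 147.55555555555554
```

```bash
python3 - <<'E'
from frames import *
for h in(.001,.002,.003,.0035):
    bot.servo_line(seatA+h*N,velocity=.03);o=get_obs();print(h,((o["position"]-seatA)@N*1e3).round(1),(RD.T@o["wrist_force"]).round(1))
    if o["wrist_force"]@N<-12:break
hand.move_gripper(.075);st("open")
bot.servo_line(seatA+.09*N,velocity=.3);st("up")
snap("p4",[("scene",285,100,80,80,9),("top",290,180,90,80,8)])
E
```

```text
0.001 1.2 [-3.6 -1.6  9.3]
0.002 2.0 [-1.  -1.8  4.3]
0.003 3.0 [-1.2 -1.5  4.1]
0.0035 3.5 [-1.2 -1.5  3.2]
open t15.94 [ 0.5247 -0.0834  0.2006] F [-0.2  0.5  0.3] Fn 0.4 M [ 0.03  0.15 -0.01] w 0.0749 j6 -1.72
up t16.38 [ 0.4955 -0.0812  0.2833] F [-0.6  0.5 -1.8] Fn -1.5 M [ 0.03  0.12 -0.02] w 0.0756 j6 -1.71
```

View pics/p4_0.png

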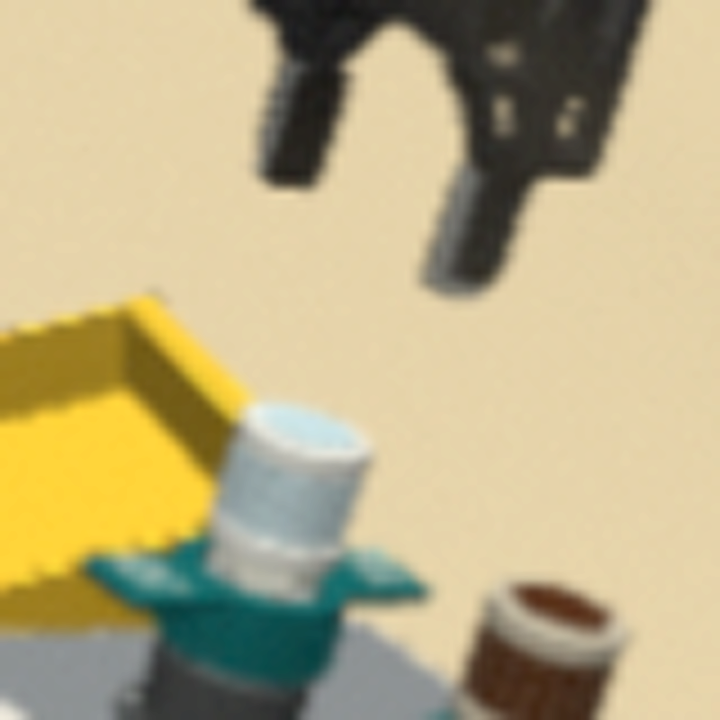

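View pics/p4_1.png

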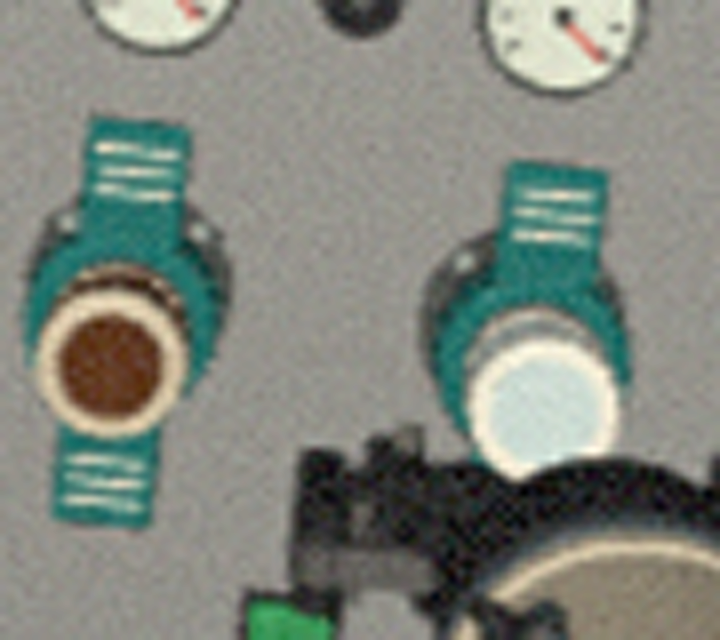

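The white filter's top sits at the locked height, within about 1 px of where the brown one predicts, and it hasn't risen since I let go. Next I press the front wing of the brown filter's collar.

```bash
python3 - <<'E'
from frames import *
off=-.052*RD[:,0]; q=tool(-N,0,RD[:,1])
bot.servo_line(seatA+.10*N+off,velocity=.3)
hand.move_gripper(0.0)
bot.servo_line(seatB+.05*N+off,velocity=.25);st("pre")
snap("c1",[("scene",300,90,100,90,8)])
bot.servo_line(seatB-.006*N+off,velocity=.1)
h,hit=down(seatB,0,-.006,-.022,.001,16,.03,off=off)
bot.dwell(.1);st("pressed")
bot.servo_line(seatB+.07*N+off,velocity=.2);st("up")
snap("c2",[("scene",300,90,100,90,8)])
E
```

```text
pre t18.18 [0.4695 0.0413 0.2266] F [ 0.3  0.2 -0.4] Fn -0.5 M [ 0.02  0.2  -0.01] w -0.0002 j6 -1.27
h -7.0 act -6.6 lat [-48.4   3.9 -17.7] Fd [0.1 0.3 0. ] t19.18
h -8.0 act -7.9 lat [-48.7   4.  -17.8] Fd [-0.   0.2 -1. ] t19.43
h -9.0 act -9.1 lat [-48.8   3.9 -17.8] Fd [ 0.5 -0.4  0.2] t19.68
h -10.0 act -9.9 lat [-48.6   3.9 -17.8] Fd [ 0.  -0.4  4.6] t19.93
h -11.0 act -11.0 lat [-48.7   3.9 -17.8] Fd [-1.1  0.1  5.3] t20.18
h -12.0 act -12.0 lat [-48.7   3.9 -17.8] Fd [-1.1  0.2  6.6] t20.43
h -13.0 act -12.9 lat [-48.6   3.9 -17.7] Fd [-1.6  0.4  7. ] t20.68
h -14.0 act -13.9 lat [-48.7   3.9 -17.8] Fd [-1.1 -0.2  7.1] t20.93
h -15.0 act -14.9 lat [-48.7   3.9 -17.8] Fd [-1.9  0.6  8.3] t21.18
h -16.0 act -15.8 lat [-48.6   3.9 -17.8] Fd [-0.5 -0.5  9. ] t21.43
h -17.0 act -16.4 lat [-48.6   3.9 -17.7] Fd [-4.4 -0.1 19.7] t21.68
pressed t21.78 [0.4924 0.0395 0.1642] F [-10.3   1.1  16.2] Fn 18.7 M [-0.01  0.76 -0.02] w -0.0002 j6 -1.24
up t22.37 [0.4629 0.0419 0.2449] F [ 1.   0.6 -0.1] Fn -0.4 M [-0.06  0.2   0.04] w -0.0000 j6 -1.27
```

View pics/c1_0.png

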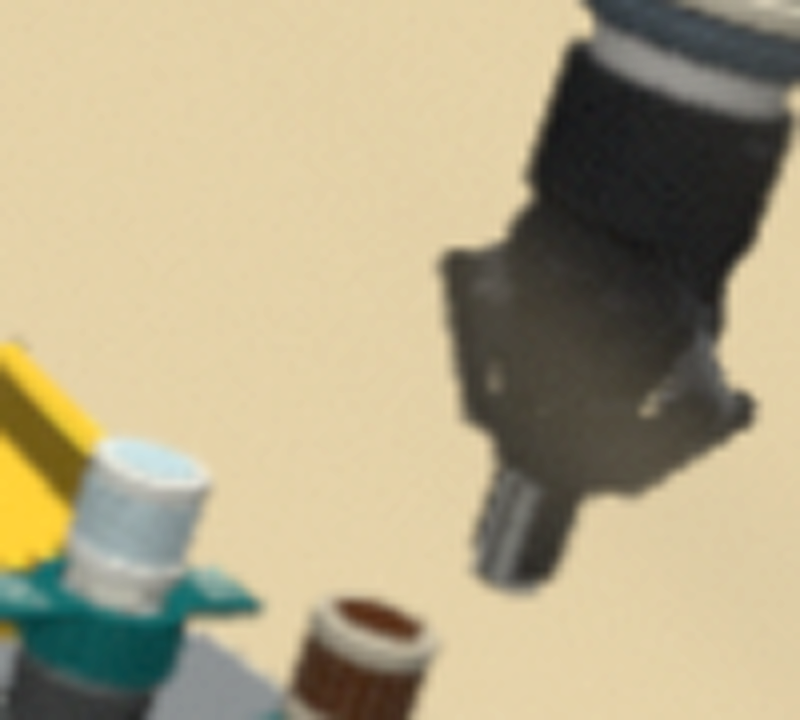

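View pics/c2_0.png

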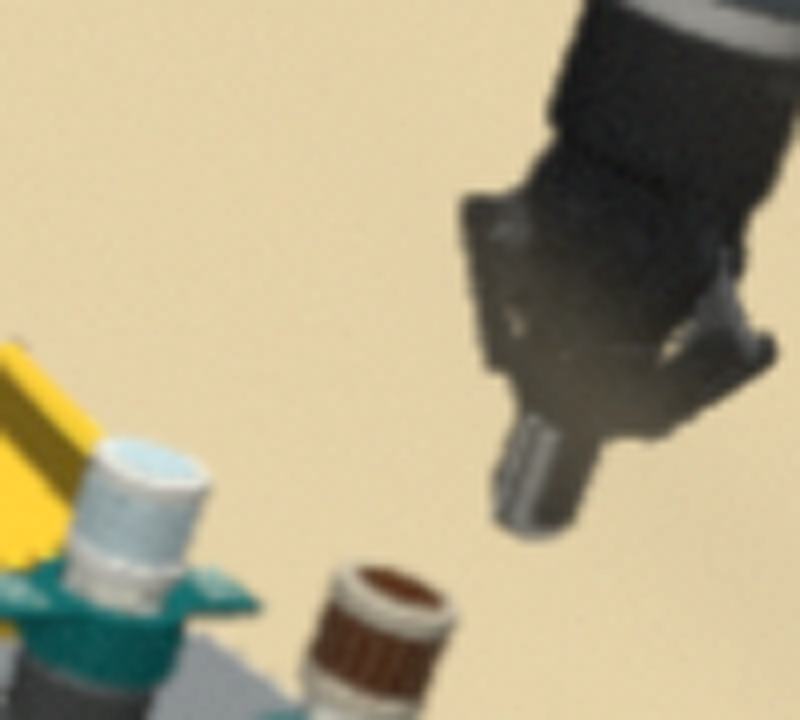

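The brown filter has popped up by about 10 mm. I'll take it out and carry it to the tray.

```bash
python3 - <<'E'
from frames import *
tc=np.array([.42,-.357]);u=np.array([tc[0],tc[1],0]);u/=np.linalg.norm(u)
d=np.sin(np.pi/4)*u+np.cos(np.pi/4)*DN
tip=np.r_[tc,.017]+.045*u; mid=tip-.084*d
g=mid-.002*d
for a in(0,np.pi):
    qt=tool(d,a,np.cross([0,0,1.],u));print(kinematics.solve_ik(g,qt),kinematics.solve_ik(g+[0,0,.26],qt))
qt=tool(d,0,np.cross([0,0,1.],u))
bot.servo_line(seatB+.09*N-.02*RD[:,0],velocity=.25)
hand.move_gripper(.085)
bot.servo_line(seatB+.08*N,velocity=.2)
bot.servo_line(seatB+.012*N,velocity=.15);st("at")
hand.move_gripper(.035,80);st("grip")
bot.servo_line(seatB+.03*N,velocity=.05);st("l1")
bot.servo_line(seatB+.17*N,velocity=.2);st("l2")
snap("d1",[("scene",280,60,120,120,6)])
E
```

```text
[-0.70941036  0.46000252  2.45731505  3.13505988  0.56112666  1.57285101] [-0.70941036 -0.18288114  2.24432259  0.01196583  0.29477899 -1.58572243]
[-0.70941036  0.46000252  2.45731505  3.13505988  0.56112666 -1.56874165] [-0.70941036 -0.18288114  2.24432259  0.01196583  0.29477899  1.55587022]
at t24.36 [0.5311 0.0364 0.2089] F [-0.3 -0.2  0.8] Fn 0.9 M [ 0.01  0.14 -0.05] w 0.0853 j6 -1.30
grip t24.84 [0.5316 0.0364 0.2092] F [ 0.1 -1.1  3.2] Fn 2.9 M [-0.06  0.17  0.  ] w 0.0405 j6 -1.30
l1 t25.35 [0.5249 0.0369 0.2257] F [ 0.1  0.4 -2. ] Fn -1.9 M [0.01 0.16 0.01] w 0.0404 j6 -1.31
l2 t26.20 [0.4771 0.0406 0.356 ] F [ 1.1 -0.2 -0.3] Fn -0.7 M [-0.02  0.2   0.01] w 0.0402 j6 -1.32
```

View pics/d1_0.png

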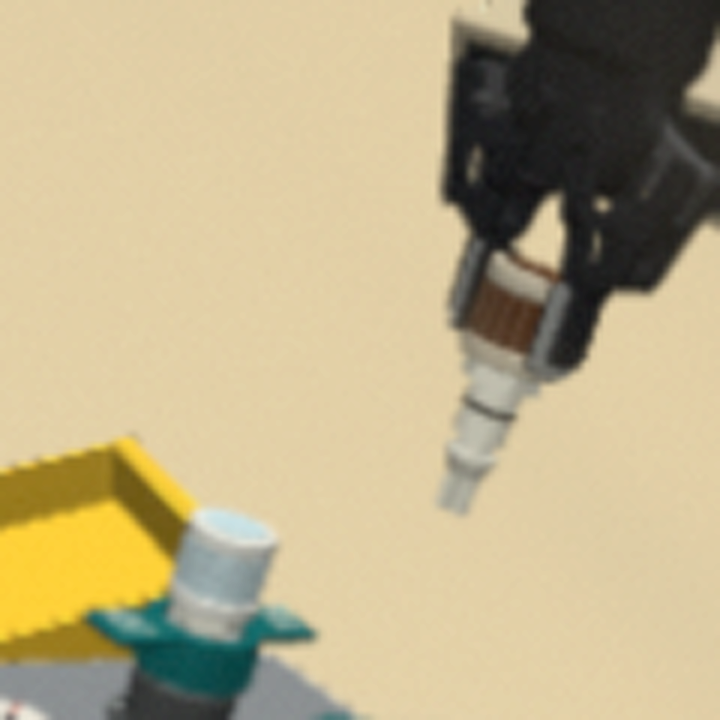

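```bash
python3 - <<'E'
from frames import *
tc=np.array([.42,-.357]);u=np.array([tc[0],tc[1],0]);u/=np.linalg.norm(u)
t=np.radians(40);d=-np.sin(t)*u+np.cos(t)*DN
tip=np.r_[tc,.018]-.045*u; mid=tip-.084*d; g=mid-.002*d
print("mid",mid)
for a in(0,np.pi):
    qt=tool(d,a,np.cross([0,0,1.],u));print([np.round(kinematics.solve_ik(g+[0,0,z],qt),2) for z in(0,.26)])
qt=tool(d,0,np.cross([0,0,1.],u))
bot.reach(g+[0,0,.26],qt);st("above")
bot.servo_line(g+[0,0,.05],velocity=.2)
bot.servo_line(g,velocity=.06);st("low")
snap("e1",[("scene",230,80,120,110,6)])
E
```

```text
mid [ 0.426853   -0.36282505  0.08234773]
[array([-0.71,  0.82,  1.41, -0.  ,  1.61, -1.57]), array([-0.71,  0.57,  1.25, -0.  ,  2.02, -1.57])]
[array([-0.71,  0.82,  1.41, -0.  ,  1.61,  1.57]), array([-0.71,  0.57,  1.25, -0.  ,  2.02,  1.57])]
above t27.76 [ 0.4284 -0.3628  0.3441] F [ 0.5 -0.8 -1. ] Fn -1.2 M [-0.31 -0.29  0.04] w 0.0405 j6 -1.57
low t29.94 [ 0.428  -0.3638  0.0841] F [-0.9 -0.7 -1.8] Fn -1.4 M [-0.21 -0.33 -0.03] w 0.0404 j6 -1.57
```

View pics/e1_0.png

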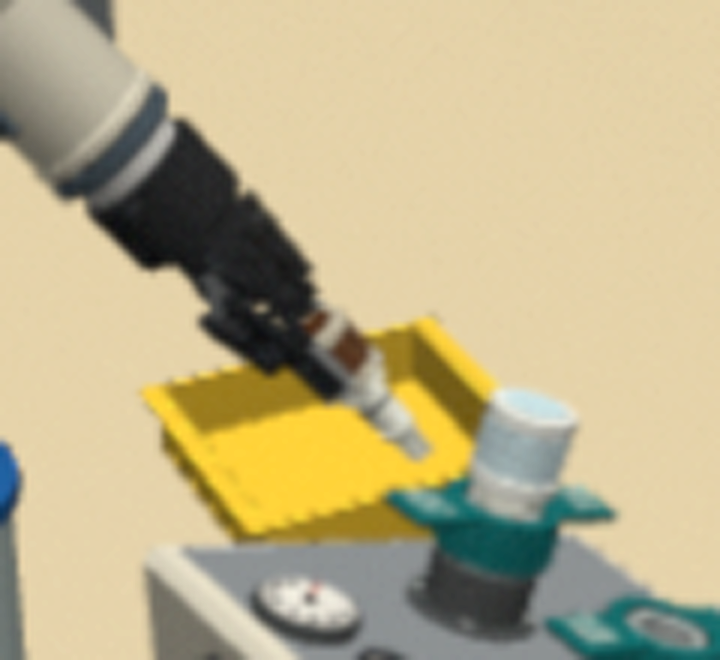

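The brown filter is held tilted inside the tray, with its tang near crop pixel (415,450), just above the floor. I'll open the gripper, back off along the tool axis and check.

```bash
python3 - <<'E'
from frames import *
o=get_obs();d=R.from_quat(o["orientation"]).as_matrix()[:,1]
hand.move_gripper(.085);st("open")
bot.servo_line(o["position"]-.1*d,velocity=.15)
bot.servo_line(o["position"]-.1*d+[0,0,.15],velocity=.3);st("off")
bot.dwell(.5)
snap("h1",[("scene",230,80,140,115,5),("top",280,140,240,190,3)])
E
```

```text
open t30.50 [ 0.4278 -0.3637  0.0839] F [ 0.9 -0.6  0.4] Fn 0.0 M [-0.15 -0.19  0.01] w 0.0848 j6 -1.57
off t31.97 [ 0.4766 -0.4052  0.3106] F [-0.1  0.1 -0.5] Fn -0.4 M [-0.24 -0.23  0.06] w 0.0848 j6 -1.57
```

View pics/h1_0.png

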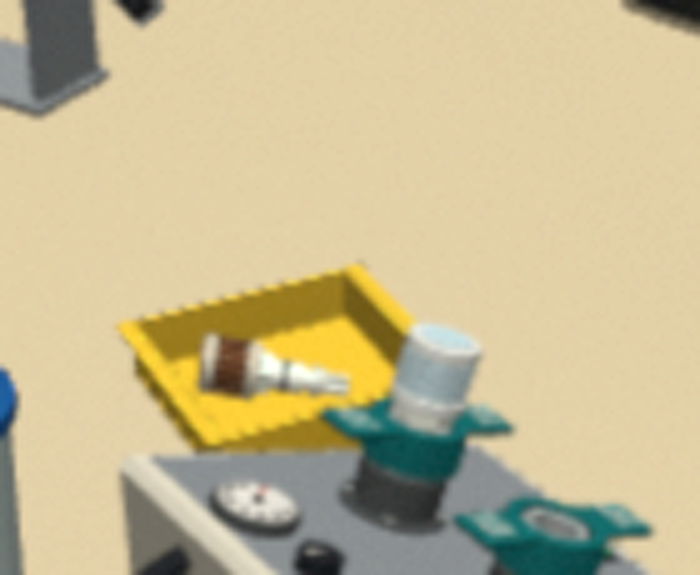

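View pics/h1_1.png

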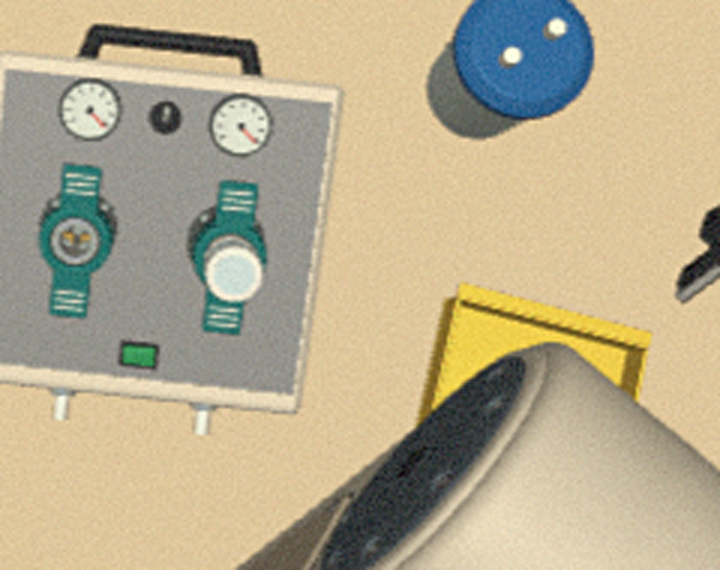

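```bash
python3 - <<'E'
from frames import *
from workcell import hand_in
m=onz(S,(276.7,152.6),.027)-np.r_[.42,-.357,0]
print("used mid in tray",R.from_euler('z',-np.arctan2(-.045,.186)).apply(m).round(3))
bot.dwell(.3);st();hand_in()
E
```

```text
used mid in tray [ 0.034 -0.021  0.027]
 t32.87 [ 0.477  -0.4055  0.311 ] F [-0.6 -0.2  0.7] Fn 0.9 M [-0.22 -0.27  0.  ] w 0.0852 j6 -1.57
the job is handed in; nothing more can be done
```

The job was handed in at about 33 s of the 72 s allowed: the spare filter is in the free dock and the brown one is in the yellow tray.

**Spare filter:** I pushed it from the stand into the free dock, and it went into the valve without needing a turn. It met a hard stop at about 23 N. After I let go, its top sat where a locked filter's should, to within about 0.5 px (roughly 1.5 mm). It was still at that height in the last picture.

**Brown filter:** I pressed its collar 6 mm to the stop, with about 9 N building up to 19 N at the stop. It sprang up about 10 mm, and I lifted it out and tipped it into the tray. It lies flat there, with its middle about (34, -21) mm from the tray centre.

**Bottle, canister and gripper:** The planned paths stayed clear of the bottle and canister, but I did not measure their positions afterwards. The gripper was open and clear of everything when I handed in.

**Checks that disagreed or were weak:**
- **Insertion force:** I read only about 2 to 7 N before the stop, below the stated 8 to 20 N.
- **Pull test:** A slight pull on the spare before letting go proved nothing, because the reading stayed at about +3 N. That the filter is locked therefore rests on the hard stop and its height in the images.
- **Pump size:** The deck corners in the image gave a width of about 271 mm instead of 280 mm. I relied on the collar-wing points for position instead.

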